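Lay the group brush in its rest

TASK

Lay the long black group brush in its dark wooden rest: handle down in both wire cradles, bristle head over the little metal dish. Lower it until the handle has settled in the cradles, and only then let go. Leave the marker pen where it lies.

Things in the scene. Friction and masses are not known exactly. Their poses are not given: they have to be found in the camera images.
- group_brush: Espresso group brush, black with brown bristles, 217 mm long, 60 g, lying flat on the worktop. Origin: under the middle of its length, on the worktop; x along the brush to the bristles, z up. Straight round handle, 20 mm thick (neck at the head a little less), from x = -108 to 59 mm, its axis 11 mm above the origin; head 30 mm wide, 21 mm high from x = 59 mm, bristles to 109 mm. Balances at x = 4 mm; grip at x = -25 to 10 mm.
- brush_head (a point): Centre of the brush's square head: 74 mm from the brush's origin towards the bristles and 12 mm above it.
- brush_rest: Fixed brush rest. Origin: on the worktop, midway between the cradles; x along the rest to the dish, z up. Wooden foot, x = -58 to 124 mm, 62 mm wide, 10 mm high; two cradles of 6 mm steel wire at x = -40 and 40 mm, 90-degree Vs open upward, 44 mm wide and 53 mm high at the tips; free between. Seated, the handle's axis is 46 mm up, the head's centre about x = 80 mm; dish 54 mm wide, centre x = 90 mm.
- marker_pen: Bystander: red and white marker pen, 135 mm long, 16 mm thick, lying on the worktop beyond the brush and the rest. Origin under its middle, on the worktop; y along the pen. To be left alone. (At the left end, from y = 0.42 m on, stands a tall fixed grinder: swing clear of it.)
Not all that is in view belongs to the job. Of the things that look like the group_brush, take the one that is nearest to the robot's base at the start. Of the things that look like the brush_rest, take the one that is farthest from the robot's base at the start.

How it is judged:
By the outcome, as a careful person would: the job done as asked, in the order asked, and still so for the second after the job is handed in, with the robot touching nothing.
It also fails if it takes over 40 s, if anything falls off the work surface, if the arm or the gripper's body presses on something with over 40 N, if the wrist force passes 120 N, or if a joint passes its speed limit or range.

ROBOT

A 6-joint arm with a two-finger parallel gripper is mounted at the origin on a cart in front of the work surface, level with it; the furniture and walls round the work are solid. World frame = base frame: x ahead of the robot, y to its left, z up, the work surface at z = 0. Lengths are in m, angles in degrees, forces in N, time in s.
With the tool pointing down it reaches from about 0.325 to 0.9 m from the base axis. Payload 6.1 kg.
Tool frame: the origin (TCP) lies at the very end of the fingers, on their centre line; the grasp point (between the pads) lies 19 mm behind it; z points along the fingers, y is the direction in which the jaws open and shut (so a half turn about z gives the same grasp; the last joint's range is limited). The gripper opens to 87 mm and grips with 3 to 60 N. Pads are 19 mm wide; open, the fingers measure 117 mm over their backs; the gripper's body (75 mm by 190 mm) begins 51 mm behind the grasp point.
Start: joints at [58.551, 12.628, 87.462, -0, 79.91, -7.225], TCP at [0.256, 0.57, 0.223] pointing down, gripper open.
Joint ranges: [-170.65, 170.65], [-52.31, 119.04], [5.05, 147.46], [-71.25, 251.25], [11.57, 151.72], [-153.62, 153.62]. Speed limits (degrees/s): [147.25, 147.25, 172.46, 180, 180, 180].

INTERFACE

Orientations are given as [roll, pitch, yaw] about the fixed x, y, z axes, in that order (R = Rz(yaw) Ry(pitch) Rx(roll)).
In Python, from bench import * gives the robot as it stands. Calls block until the motion is done:
- move_to(position, orientation): joint-space move of the TCP to a pose.
- move_straight(position, vel=0.15, attitude=None, stop_force=None): straight line of the TCP; attitude=None keeps the orientation; vel is the mean speed in m/s. With stop_force (N) it stops when the force on the tool has changed by that much, and returns True; else False.
- goto_joints(angles): joint-space move.
- move_gripper(opening): finger opening in m; the grip force is fixed at half the most; returns when the fingers have stopped.
- sleep(seconds).
- solve_ik(position, orientation): joint angles nearest the present ones, or None.
- read_state(): the state.
- camera(name): name is "scene" or "top"; returns a dict with "frame" (480x640x3 uint8, red, green, blue), "fx", "fy", "cx", "cy" (pixels), "k1" (the pictures are not rectified: a ray, as slopes to the right and down, at radius r is drawn at 1 + k1 r^2 times it, then the intrinsics apply), "R" (3x3) and "t" (3): a world point X has camera coordinates R X + t. Camera axes: x right, y down, z forward; pixel columns grow to the right and rows downward; lengths in m; the calibration is good to about 2 mm. A picture is of the moment at which its call begins. There is no depth.
A pose or a line that the arm cannot do raises MotionError and nothing moves.
- job_done(): hands the job in, once; it reports no verdict.
Trained networks look in the newest picture that a camera, given by its name, has taken for a name from the list of things; names that differ only in an ending like _2 or _b are one class to them, and where a whole thing is asked for, a point or a joint stands for the part that bears it (a point fixed in the world has none). Each returns a list of dicts, best first, with "conf" (0 to 1); they miss things now and then, are a little off and sometimes report something else, mostly with a low value. They report only what shows in the picture. A call takes as long as a camera call. They do not tell look-alikes from the thing itself.
- outline_of(camera, name): "mask" (480x640 bool, what is visible of it) and "xy" ([column, row] in pixels, amid what is visible of it).
- landmark_of(camera, name): "xy" ([column, row] in pixels: a listed point, or the origin of a listed thing).
The state is a dict: "time_s": time; "joint_pos": joint angles; "qvel": joint speeds; "joint_efforts": joint torques, N m; "tcp_pos": TCP position; "orientation": TCP orientation; "wrist_force": force on the tool from outside, world axes, zero at the start; "wrist_torque": the same for the moment, N m; "grip_width": finger opening in m.
Only numpy, scipy, OpenCV 4.12 (cv2) and the standard library are available. Lean on these libraries where they do the work, as an engineer would, in place of code of your own. Each camera call takes 0.05 s, during which the arm holds its last target. There are 200 camera calls.

## Working session

There is one attempt and no reset: what is moved stays moved. The work goes in short steps, each a Python script; the robot and the scene stay as the last script left them, time stands still between calls to the robot, and variables do not carry over. Pictures are saved under pics/ and viewed, about 8 in all and at most 12, crops included, and the job is handed in when it is done.

```bash
mkdir -p pics; cat > h.py <<'E'
from bench import *
import numpy as np, cv2
def ray(c,px,z):
    u=np.array([(px[0]-c["cx"])/c["fx"],(px[1]-c["cy"])/c["fy"]]);s=u.copy()
    for _ in range(30): s=u/(1+c["k1"]*(s@s))
    R=np.array(c["R"]);o=-R.T@np.array(c["t"]);d=R.T@np.array([s[0],s[1],1])
    return o+d*(z-o[2])/d[2]
def proj(c,X):
    p=np.array(c["R"])@np.array(X)+np.array(c["t"]);s=p[:2]/p[2];s=s*(1+c["k1"]*(s@s))
    return s*[c["fx"],c["fy"]]+[c["cx"],c["cy"]]
def save(c,n): cv2.imwrite("pics/"+n,c["frame"][:,:,::-1])
E
python3 - <<'E'
from h import *
for n in ("top","scene"):
    c=camera(n);save(c,n+"0.png");print(n,"cam",-np.array(c["R"]).T@np.array(c["t"]))
    for k,z in (("group_brush",0),("brush_head",.012),("brush_rest",0),("marker_pen",0)):
        for d in landmark_of(n,k): print(k,"lm",round(d["conf"],2),np.round(d["xy"]),ray(c,d["xy"],z).round(3))
        for d in outline_of(n,k): 
            (cx,cy),(w,h),a=cv2.minAreaRect(np.argwhere(d["mask"])[:,::-1].astype(np.float32))
            print(k,"ol",round(d["conf"],2),np.round(d["xy"]),ray(c,d["xy"],z).round(3),d["mask"].sum(),round(w),round(h),round(a))
E
```

```text
top cam [ 0.38280876 -0.07391116  1.03806902]
group_brush lm 0.88 [458. 276.] [ 0.5   -0.391  0.   ]
group_brush lm 0.56 [369. 296.] [ 0.457 -0.214  0.   ]
group_brush ol 0.78 [457. 278.] [ 0.497 -0.389  0.   ] 1158 112 17 63
group_brush ol 0.77 [370. 303.] [ 0.444 -0.217  0.   ] 1104 16 112 10
brush_head lm 0.9 [443. 245.] [ 0.559 -0.359  0.012]
brush_head lm 0.88 [360. 333.] [ 0.384 -0.197  0.012]
brush_head lm 0.39 [372. 296.] [ 0.455 -0.219  0.012]
brush_head ol 0.73 [457. 278.] [ 0.494 -0.385  0.012] 1077 112 15 63
brush_head ol 0.56 [368. 299.] [ 0.449 -0.213  0.012] 1092 16 111 11
brush_rest lm 0.92 [158. 257.] [0.52  0.197 0.   ]
brush_rest lm 0.69 [250. 301.] [0.439 0.015 0.   ]
brush_rest ol 0.97 [157. 270.] [0.495 0.196 0.   ] 3142 36 96 3
brush_rest ol 0.7 [252. 319.] [0.406 0.01  0.   ] 3063 96 33 85
marker_pen lm 0.64 [268. 176.] [ 0.69 -0.01  0.  ]
marker_pen lm 0.47 [367. 298.] [ 0.452 -0.212  0.   ]
marker_pen ol 0.86 [273. 174.] [ 0.695 -0.018  0.   ] 467 8 67 73
marker_pen ol 0.69 [368. 309.] [ 0.431 -0.213  0.   ] 1049 17 110 9
scene cam [-0.35193537 -0.60628881  
[... 210 characters left out ...]
[439. 312.] [ 0.505 -0.385  0.   ] 767 75 15 83
group_brush ol 0.33 [212. 233.] [0.503 0.21  0.   ] 1411 29 71 53
brush_head lm 0.85 [435. 290.] [ 0.553 -0.357  0.012]
brush_head lm 0.57 [325. 310.] [ 0.377 -0.191  0.012]
brush_head ol 0.8 [342. 300.] [ 0.422 -0.205  0.012] 783 15 83 53
brush_head ol 0.67 [435. 314.] [ 0.478 -0.384  0.012] 712 75 14 79
brush_rest lm 0.8 [262. 269.] [0.44  0.011 0.   ]
brush_rest lm 0.76 [219. 228.] [0.527 0.208 0.   ]
brush_rest ol 0.96 [256. 275.] [0.415 0.009 0.   ] 1709 34 75 41
brush_rest ol 0.58 [212. 235.] [0.493 0.203 0.   ] 1243 29 70 53
marker_pen lm 0.7 [325. 221.] [ 0.699 -0.003  0.   ]
marker_pen ol 0.61 [322. 220.] [0.697 0.006 0.   ] 233 50 6 5
```

```bash
python3 - <<'E'
import cv2
a=cv2.imread("pics/top0.png")[190:370,100:500]
cv2.imwrite("pics/top0c.png",cv2.resize(a,None,fx=2,fy=2,interpolation=cv2.INTER_CUBIC))
E
```

```text
(no output)
```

View pics/top0c.png

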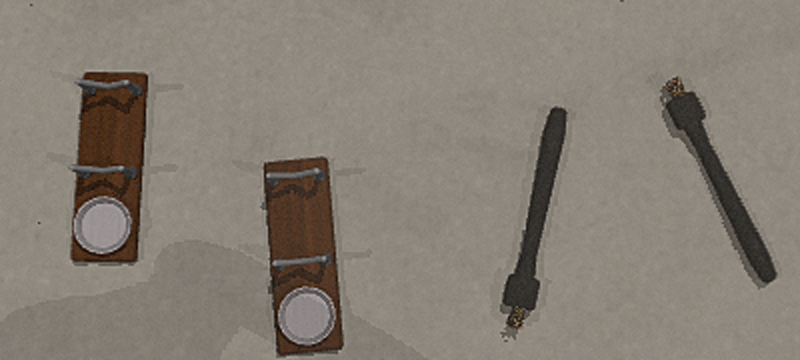

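View pics/scene0.png

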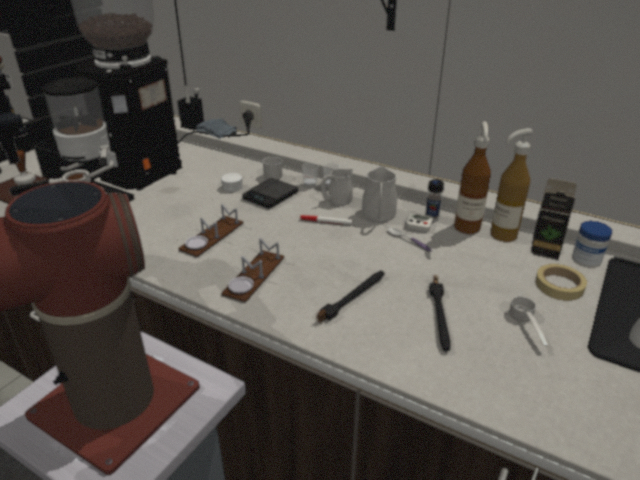

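The near brush (top view, full frame about (365,300)) has its head towards the robot. The far rest is the left one (about (155,262)), dish also towards the robot, which agrees with the networks. Next I'll fit the poses precisely.

```bash
python3 - <<'E'
from h import *
c=camera("top")
hsv=cv2.cvtColor(c["frame"],cv2.COLOR_RGB2HSV)
# rest: foot corners from brown pixels near the picked area
sub=np.zeros((480,640),bool); sub[215:330,130:180]=1
m=sub&(hsv[...,1]>90)
P=np.array([ray(c,(x,y),.010)[:2] for y,x in np.argwhere(m)])*1000
r=cv2.minAreaRect(P.astype(np.float32));print("foot",m.sum(),r)
# corners picked by hand
K=[np.array(p)/2+[100,190] for p in((83,72),(148,72),(137,263),(71,261))]
W=np.array([ray(c,p,.010) for p in K]);print(W.round(4),W.mean(0))
a=W[:2].mean(0);b=W[2:].mean(0);print("len",np.linalg.norm(b-a),"yaw",np.degrees(np.arctan2(*(b-a)[1::-1])),"origin",a+(b-a)*58/182)
d=ray(c,np.array((102,225))/2+[100,190],.014);print("dish",d)
print("wrist",read_state()["orientation"])
# brush
g=hsv[...,2]; sub=np.zeros((480,640),bool); sub[235:350,345:390]=1
m=(sub&(g<85)).astype(np.uint8);n,l,s,_=cv2.connectedComponentsWithStats(m);m=l==1+s[1:,4].argmax()
P=np.array([ray(c,(x,y),.011)[:2] for y,x in np.argwhere(m)])
h=P[P[:,0]>.40];mu=h.mean(0);v=np.linalg.svd(h-mu)[2][0] if 0 else np.linalg.svd(h-mu,full_matrices=False)[2][0]
v=-v if v[0]>0 else v
t=(P-mu)@v;w=(h-mu)@[-v[1],v[0]]
print("brush yaw",np.degrees(np.arctan2(v[1],v[0])),"ext",t.min(),t.max(),t.max()-t.min(),"width",np.ptp(w),"tail",mu+v*t.min(),"origin",mu+v*(t.min()+.108))
E
```

```text
foot 2135 ((488.4234313964844, 197.73263549804688), (181.27410888671875, 62.067649841308594), 0.5149617791175842)
[[0.5775 0.2299 0.01  ]
 [0.5797 0.1675 0.01  ]
 [0.3964 0.1646 0.01  ]
 [0.3965 0.2262 0.01  ]] [0.48754638 0.19702848 0.01      ]
len 0.1821404134450915 yaw -178.9472511417375 origin [0.52056627 0.19763525 0.01      ]
dish [0.4307903  0.19890689 0.014     ]
wrist [1.79999354e+02 6.21911927e-05 1.55775613e+02]
brush yaw 168.64907935550505 ext -0.07931099245506358 0.1294417801633331 0.2087527726183967 width 0.021381324337701298 tail [ 0.55840678 -0.2328306 ] origin [ 0.45251924 -0.2115743 ]
```

```bash
cat >> h.py <<'E'
d=np.radians
BY=168.65; v=np.array([np.cos(d(BY)),np.sin(d(BY))]); G=np.array([.4535,-.2118])-.002*v
RY=180.8; rx=np.array([np.cos(d(RY)),np.sin(d(RY))]); RO=np.array([.5212,.1978])
E
python3 - <<'E'
from h import *
def ik(p,y):
    q=solve_ik(p,[180,0,y]); return None if q is None else np.round(q,1)
for o in (0,180): print(o,ik([*G,.15],BY-o),ik([*G,.002],BY-o),ik([*(RO+.004*rx),.18],RY-o),ik([*(RO+.004*rx),.035],RY-o))
E
```

```text
0 [ -34.    -0.5  109.7    0.    70.8 -112.6] [ -34.    12.3  114.3    0.    53.4 -112.6] [ 12.8   4.9 100.8   0.   74.3 -78. ] [ 12.8  15.3 106.2   0.   58.5 -78. ]
180 [-34.   -0.5 109.7  -0.   70.8  67.4] [-34.   12.3 114.3  -0.   53.4  67.4] [ 12.8   4.9 100.8  -0.   74.3 102. ] [ 12.8  15.3 106.2  -0.   58.5 102. ]
```

```bash
python3 - <<'E'
from h import *
move_to([*G,.15],[180,0,BY])
move_gripper(.055)
move_straight([*G,.03],vel=.12)
print(move_straight([*G,.002],vel=.04,stop_force=6))
print(read_state()["tcp_pos"])
move_gripper(0)
s=read_state();print(s["grip_width"],s["tcp_pos"],s["wrist_force"])
move_straight([*G,.2],vel=.12)
sleep(.2);s=read_state();print(s["grip_width"],s["wrist_force"],s["wrist_torque"],s["time_s"])
for n in ("top","scene"):
    c=camera(n);save(c,n+"1.png")
    for k in ("group_brush","brush_head"):
        for e in landmark_of(n,k): print(n,k,round(e["conf"],2),np.round(e["xy"]),ray(c,e["xy"],.207).round(3))
E
python3 -c "
import cv2,numpy as np
a=cv2.imread('pics/scene1.png')[150:400,200:500];cv2.imwrite('pics/s1c.png',cv2.resize(a,None,fx=2,fy=2))"
```

```text
False
[ 0.45555409 -0.21225659  0.00204079]
0.019332954586790387 [ 0.45548898 -0.2122117   0.00205547] [-0.20256249  0.87516019 -0.06206514]
0.019620139588367 [ 0.1704098   0.21102043 -0.41080808] [-0.03620891  0.01658418  0.02196264] 9.3417
top brush_head 0.83 [378. 336.] [ 0.381 -0.202  0.207]
scene group_brush 0.91 [440. 316.] [ 0.249 -0.454  0.207]
scene group_brush 0.7 [354. 216.] [ 0.439 -0.215  0.207]
scene group_brush 0.22 [221. 228.] [ 0.277 -0.028  0.207]
scene brush_head 0.85 [324. 226.] [ 0.379 -0.186  0.207]
scene brush_head 0.76 [435. 289.] [ 0.304 -0.425  0.207]
```

View pics/s1c.png

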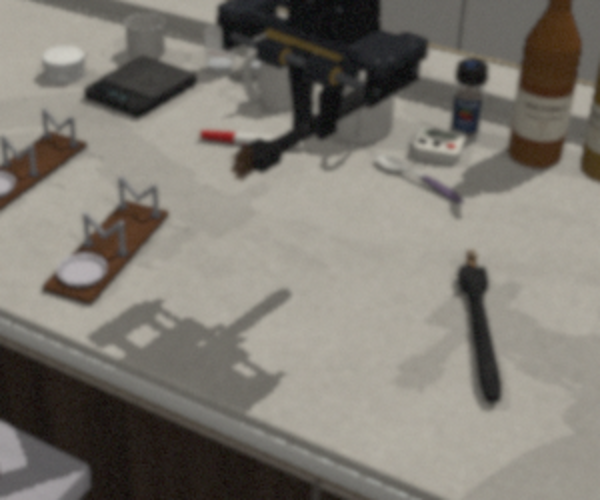

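The brush is held at about its balance point: width 19.6 mm, head (324,226) in the scene image at the expected 76 mm. I'll carry it over the rest and check there.

```bash
python3 - <<'E'
from h import *
T=RO+.004*rx
move_to([*T,.2],[180,0,RY])
move_straight([*T,.075],vel=.12)
s=read_state();print(s["grip_width"],s["tcp_pos"],s["time_s"])
for n in ("top","scene"):
    c=camera(n);save(c,n+"2.png")
    for e in landmark_of(n,"brush_head"): print(n,round(e["conf"],2),np.round(e["xy"]),ray(c,e["xy"],.085).round(3))
    print("expected head",(RO+.080*rx).round(3),proj(c,[*(RO+.080*rx),.085]).round())
a=cv2.imread('pics/top2.png')[200:330,100:240];b=cv2.imread('pics/scene2.png')[170:300,140:280]
cv2.imwrite('pics/p2.png',cv2.resize(np.hstack([a,b]),None,fx=2.8,fy=2.8,interpolation=cv2.INTER_CUBIC))
E
```

```text
0.019058060494048432 [0.51799528 0.19788097 0.0759299 ] 12.3667
top 0.86 [143. 290.] [0.448 0.196 0.085]
top 0.84 [444. 244.] [ 0.549 -0.34   0.085]
top 0.25 [268. 173.] [ 0.671 -0.015  0.085]
expected head [0.441 0.197] [142. 294.]
scene 0.83 [193. 215.] [0.441 0.204 0.085]
scene 0.62 [434. 291.] [ 0.455 -0.382  0.085]
expected head [0.441 0.197] [196. 215.]
```

View pics/p2.png

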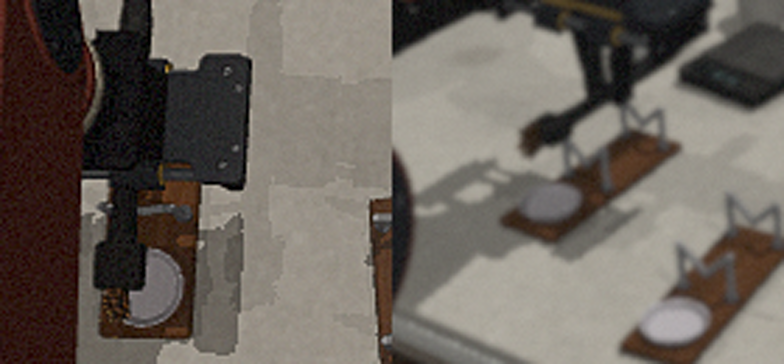

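The head is within a few mm of the predicted pixels in both views, (143,290) in top and (193,215) in scene, and the handle lies over the cradles' V. Lowering with a force stop.

```bash
python3 - <<'E'
from h import *
T=RO+.004*rx
f0=np.array(read_state()["wrist_force"])
print(move_straight([*T,.05],vel=.06,stop_force=5), read_state()["tcp_pos"])
print(move_straight([*T,.031],vel=.02,stop_force=5))
sleep(.3);s=read_state();print(s["tcp_pos"],np.array(s["wrist_force"])-f0,s["wrist_torque"],s["grip_width"],s["time_s"])
for n in ("top","scene"):
    c=camera(n);save(c,n+"3.png")
    for e in landmark_of(n,"brush_head")[:2]: print(n,round(e["conf"],2),np.round(e["xy"]),ray(c,e["xy"],.047).round(3))
    print("expected",proj(c,[*(RO+.080*rx),.047]).round())
a=cv2.imread('pics/top3.png')[200:330,100:240];b=cv2.imread('pics/scene3.png')[170:300,140:280]
cv2.imwrite('pics/p3.png',cv2.resize(np.hstack([a,b]),None,fx=2.8,fy=2.8,interpolation=cv2.INTER_CUBIC))
E
```

```text
False [0.51686257 0.19765693 0.04944229]
True
[0.517185   0.1982278  0.03965235] [1.05386044 4.07662413 0.6236378 ] [ 0.88278959 -0.41021017  0.00818088] 0.019147712620337883 14.025
top 0.75 [443. 245.] [ 0.553 -0.349  0.047]
top 0.56 [148. 298.] [0.438 0.196 0.047]
expected [148. 296.]
scene 0.78 [194. 231.] [0.432 0.199 0.047]
scene 0.6 [431. 289.] [ 0.506 -0.362  0.047]
expected [198. 229.]
```

View pics/p3.png

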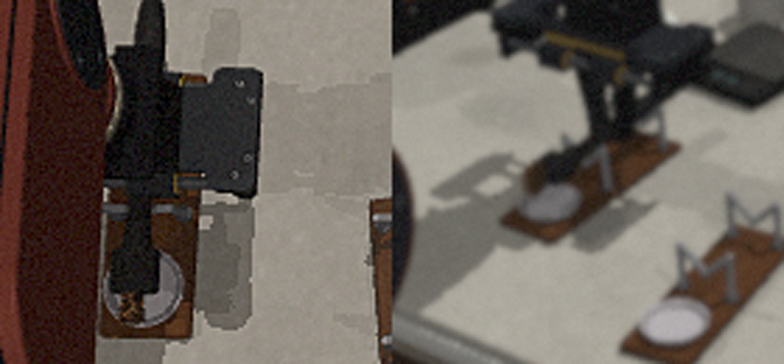

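One side wire touches first (+4 N lateral). The rest's axis is therefore slightly further +y, so I'll shift that way and keep lowering.

```bash
python3 - <<'E'
from h import *
T=RO+.004*rx; z=.0397; y=.0
def rep(t):
    s=read_state();print(t,np.round(s["tcp_pos"],4),np.round(s["wrist_force"],2),round(s["grip_width"],4),s["time_s"]);return s
y=.198
for i in range(12):
    s=rep(i);f=np.array(s["wrist_force"])
    if f[2]>7 and abs(f[1])<4 or z<.031: break
    if abs(f[1])>1.5: y+=.0006*np.sign(f[1])
    if f[2]<=7: z-=.0007
    move_straight([T[0],y,z],vel=.01); sleep(.15)
rep("end")
E
```

```text
0 [0.5171 0.1981 0.0396] [2.75 4.34 1.53] 0.0193 14.225
1 [0.5173 0.1986 0.0392] [0.45 3.2  4.8 ] 0.0196 14.6333
2 [0.5173 0.1993 0.0384] [0.45 3.16 5.07] 0.0197 15.0333
3 [0.5174 0.1996 0.038 ] [0.12 0.97 8.45] 0.0191 15.4333
end [0.5174 0.1996 0.038 ] [0.12 0.97 8.45] 0.0191 15.4333
```

```bash
python3 - <<'E'
from h import *
T=RO+.004*rx
def rep(t):
    s=read_state();print(t,np.round(s["tcp_pos"],4),np.round(s["wrist_force"],2),np.round(s["wrist_torque"],2),round(s["grip_width"],4),s["time_s"]);return s
rep("a")
for z in (.0373,.0367):
    move_straight([T[0],.2000,z],vel=.01,stop_force=8); sleep(.2); s=rep(z)
    if s["wrist_force"][2]>14: break
for n in ("top","scene"):
    c=camera(n);save(c,n+"4.png")
    for e in landmark_of(n,"brush_head")[:2]: print(n,round(e["conf"],2),np.round(e["xy"]),ray(c,e["xy"],.047).round(3))
    print("expected",proj(c,[.441,.1985,.047]).round())
b=cv2.imread('pics/scene4.png')[190:260,170:260]
cv2.imwrite('pics/p4.png',cv2.resize(b,None,fx=7,fy=7,interpolation=cv2.INTER_CUBIC))
E
```

```text
a [0.5174 0.1996 0.038 ] [0.12 0.97 8.45] [0.32 0.01 0.02] 0.0191 15.4333
0.0373 [0.5175 0.1997 0.0379] [-1.2   1.    9.94] [ 0.09  0.18 -0.03] 0.0193 15.8833
0.0367 [0.5175 0.1997 0.0378] [-3.21  0.45 11.79] [0.04 0.38 0.04] 0.0193 16.3333
top 0.8 [442. 246.] [ 0.551 -0.348  0.047]
top 0.72 [146. 294.] [0.445 0.201 0.047]
expected [147. 296.]
scene 0.88 [431. 290.] [ 0.503 -0.362  0.047]
scene 0.86 [193. 228.] [0.439 0.211 0.047]
expected [197. 229.]
```

View pics/p4.png

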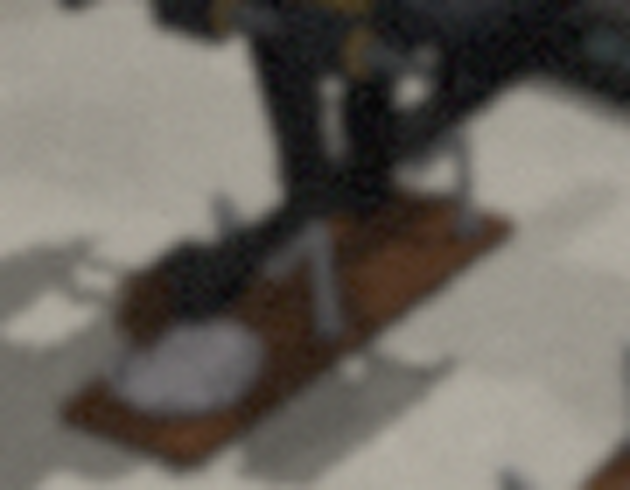

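The tool is blocked at z = 37.8 mm with a centred ~12 N upward force and little torque, so the handle sits in both cradles. I'll ease the load, release and retreat upward.

```bash
python3 - <<'E'
from h import *
s=read_state();p=s["tcp_pos"]
move_straight([p[0],p[1],.0376],vel=.01);sleep(.2);print(read_state()["wrist_force"])
move_gripper(.05);sleep(.3);print(read_state()["grip_width"],read_state()["wrist_force"])
move_straight([p[0],p[1],.2],vel=.12)
goto_joints([-25]+list(read_state()["joint_pos"])[1:])
sleep(.5);print(read_state()["time_s"])
ax=lambda x:[*(np.array([.5212,.1985])+x*rx),.046]
for n in ("top","scene"):
    c=camera(n);save(c,n+"5.png")
    for k in ("brush_head","marker_pen"):
        for e in landmark_of(n,k)[:2]: print(n,k,round(e["conf"],2),np.round(e["xy"]),ray(c,e["xy"],.047*(k=="brush_head")).round(3))
    print("expected head, tail",proj(c,ax(.08)).round(),proj(c,ax(-.102)).round())
a=cv2.imread('pics/top5.png')[200:330,100:240];b=cv2.imread('pics/scene5.png')[170:300,140:280]
cv2.imwrite('pics/p5.png',cv2.resize(np.hstack([a,b]),None,fx=2.8,fy=2.8,interpolation=cv2.INTER_CUBIC))
E
```

```text
[-0.34448458  1.67594813  7.27734872]
0.05007484959986888 [-0.24591012  0.21894118  0.35968077]
21.45
top brush_head 0.68 [146. 295.] [0.443 0.201 0.047]
top brush_head 0.66 [439. 246.] [ 0.551 -0.342  0.047]
top marker_pen 0.81 [269. 175.] [ 0.692 -0.011  0.   ]
expected head, tail [148. 296.] [154. 199.]
scene brush_head 0.72 [192. 230.] [0.43  0.204 0.047]
scene brush_head 0.69 [434. 288.] [ 0.512 -0.366  0.047]
scene marker_pen 0.67 [326. 221.] [ 0.701 -0.006  0.   ]
expected head, tail [198. 229.] [243. 198.]
```

View pics/p5.png

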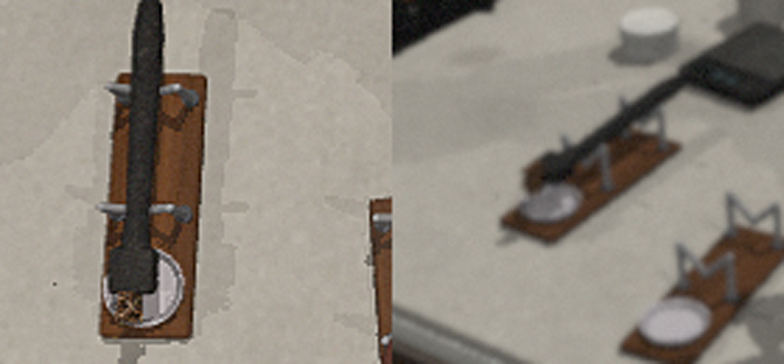

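The handle lies in both cradles (top view, head at (146,295), over the dish), the pen hasn't moved, and the robot is clear.

```bash
python3 -c "
from bench import *
job_done()"
```

```text
the job is handed in; nothing more can be done
```

The group brush nearest the robot now lies in the farthest rest, handle in both cradles and bristle head over the dish. The job was handed in at about 21.5 s of the 40 s allowed.

- **Pick and carry:** I gripped the brush near its balance point and carried it over the rest. I lowered it with a force stop and shifted about 2 mm in +y when one cradle wire touched first.
- **Settling:** I let go only once the brush stopped going down. At that point the tool was at z = 37.8 mm with about 12 N upward, little sideways force and under 0.4 N m of torque. That height is within about 1 mm of what I expected for a seated handle.
- **Last checks:** After release the wrist force was near zero. Both cameras show the handle in both Vs and the head over the dish. The marker pen is where it was, within the detector's scatter, and the robot was well clear.
- **Disagreement:** The scene camera's network put the head about 6 pixels from the predicted spot, roughly 1 cm. The top camera agreed to within 2 pixels, and the pictures themselves look right.

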